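# Tip a worn nut into the pedal bin

## Robot

A 6-joint arm with a two-finger parallel gripper is mounted at the origin on the work surface. World frame = base frame: x ahead of the robot, y to its left, z up, the work surface at z = 0. Lengths are in m, angles in degrees, forces in N, time in s.
With the tool pointing down it reaches from about 0.25 to 0.725 m from the base axis. Payload 9.7 kg.
Tool frame: the origin (TCP) lies at the very end of the fingers, on their centre line; the grasp point (between the pads) lies 19 mm behind it; z points along the fingers, y is the line along which they close (so a half turn about z gives the same grasp; the last joint's range is limited). The gripper opens to 85 mm and grips with 20 to 120 N. Pads are 22 mm wide; open, the fingers measure 114 mm over their backs; the gripper's body (76 mm by 85 mm) begins 54 mm behind the grasp point. The pads swing forward as they close: fully open they stand 13 mm farther back than shut.
Start: joints at [70.588, 4.979, 10.078, 95.1, 0, 90], TCP at [0.183, 0.519, 0.231] pointing down, gripper open.
Joint ranges: [-179.16, 179.16], [-48.56, 103.87], [-65.8, 70.77], [-126.05, 130.52], [-82.76, 87.17], [-180, 180]. Speed limits (degrees/s): [127.2, 127.2, 147.25, 180, 180, 180].

## Interface

Orientations are given as [roll, pitch, yaw] about the fixed x, y, z axes, in that order (R = Rz(yaw) Ry(pitch) Rx(roll)).
In Python, from workcell import telemetry, optics, workorder gives the robot as it stands.
- The arm moves only by the shell command python3 -m handwheel 'ROWS' [FORCE]. ROWS is JSON, a list of rows, each an object of numbers: "tx", "ty", "tz": the shift along the tool's x, y, z in m; "ax", "ay", "az": the turn, a rotation vector about the tool's x, y, z in degrees; "jaw": the gripper command: -1 is shut, 1 is fully open, values between are in proportion. A call has exactly 10 rows; each row shifts and turns the commanded pose from where the row before left it, along the tool's axes as they then stand; what a row does not reach is not made up. A row lasts 1/8 s, in which the tool goes at most 62.5 mm and 10.7 degrees, less where a joint would pass 70% of its speed; a pose out of reach is approached as far as the arm can. A call is refused whole if a number of a shift passes 0.0625 or a number of a turn 10.7, either way. A call with a gripper value outside its range is refused whole. The fingers move at their own pace and stop on an object; FORCE is the grip in N (left out, the last holds). Time passes only in rows, so rows that do not move let the fingers close, or fill a call up. It gives the time, the measured TCP pose, the force, the opening and the grip force at its end, in the units of the state.
- telemetry.get_obs(): the state, without advancing time (a new reading comes with each control period).
- optics.camera(name): name is "side" or "top"; returns a dict with "color" (400x640x3 uint8, red, green, blue), "K" (3x3 intrinsics, pixels), "extrinsics" (4x4, takes a point from camera to world coordinates). Camera axes: x right, y down, z forward; pixel columns grow to the right and rows downward; lengths in m; the calibration is good to about 2 mm. A picture is of the moment at which its call begins. There is no depth.
- workorder.job_done(): hands the job in; it is judged then, once.
The state is a dict: "time": time; "q": joint angles; "qd": joint speeds; "joint_efforts": joint torques, N m; "ee_pos": TCP position; "tcp_rot": TCP orientation; "wrist_force": force on the tool from outside, world axes, zero at the start; "torque": the same for the moment, N m; "opening": finger opening in m; "grasp_force": force on a finger pad.
Only numpy, scipy, OpenCV 4.12 (cv2) and the standard library are available. Lean on these libraries where they do the work, as an engineer would, in place of code of your own. Each camera call takes 0.05 s, during which the arm holds its last target. There are 200 camera calls.

## Task

Scrap the worn castle nut: set it down on the closed tip-up lid of the red scrap bin and let go of it, then press the bin's pedal gently all the way down onto its stop and hold it there a moment, so that the lid rises and the nut slides in under the clear hood. Then ease the pedal slowly back up, still bearing its load, so that the lid comes down shut without dropping. Do not force the pedal once it is on its stop, and leave the tin, the glue bottle and the spanner where they are.

Things in the scene. Friction and masses are not known exactly. Their poses are not given: they have to be found in the camera images.
- bin: Red steel scrap bin fixed to the bench, 240 (x) x 160 (y) x 125 mm high. Origin: centre of its underside. Its -x face is the front, with the pedal. The lid covers the front 140 mm of its top; the rear 100 mm lies under a clear plastic hood, 219 mm above the bench, open only towards the lid. A foot plate 5 mm thick runs out under the pedal.
- lid (a joint): Opening of the tip-up lid, rad: 0 = shut and level, growing as its front edge rises; 2.5 times the pedal's angle. Hinge along the bin's y at the mouth of the hood (bin x +20 mm, 127 mm up). With the pedal on its stop it reads about 0.85 to 1.15, differing each time. Let go, it falls shut by its weight (0.3 to 0.5 kg); closing faster than 1.5 rad/s counts as dropping.
- lid_spot (a point): Middle of the lid's flat steel upper face, 132 mm above the bench when shut; axes as the bin's. The face is 134 (x) x 140 mm, with a red rim 9 mm high at the front and both sides and none towards the hood, 71 mm away in +x. The nut stays on it while level and slides off under the hood at about 0.5 to 0.75 rad.
- pedal: Sprung pedal lever. Origin: its pivot, 50 mm above the bench at bin x -125 mm; at rest its axes are the bin's and it rises outwards (-x) by 0.22 rad. Pressing takes 6 to 16 N at the tread; let go, it comes back up. About 30 to 43 mm down, a rubber-tipped screw stops it, set anew each time: feel for the sharp rise of force. More than 25 N on the pedal counts as forcing.
- tread (a point): Where to press: centre of the upper face of the pedal's tread (black with yellow ribs, 64 mm along the lever x 56 mm wide, 10 mm thick), 90 mm out from the pivot, 78 mm above the bench at rest. The tread's inner edge is 60 mm from the bin's front. Closed fingertips can press it from above and stay on it, moving straight down and up.
- nut_mid (a point): Centre, half-way up, of the worn castle nut: dark steel hexagon 40 mm across flats, 46 over corners, 22 mm high, with a narrower notched crown, 30 mm in all; 0.1 to 0.25 kg. It stands on its flat face on the bench, this point 15 mm up. z up; x is square to one pair of flats (the pairs lie 60 degrees apart). Grasp across flats from above, at or below this point.
- tin: Bystander: metal can with a paper label, 74 mm across, 90 mm high; origin under its centre.
- glue: Bystander: small red glue bottle with a white cap, 36 mm across, 100 mm high; origin under its centre.
- spanner: Bystander: steel spanner about 180 mm long lying on the bench along its own x axis.
Things that resemble listed ones, but are neither listed nor needed, are in the scene too. Of the things that look like the part that bears nut_mid, the largest one is meant.

How it is judged:
By the outcome, as a careful person would: the job done as asked, in the order asked, and still so for the second after the job is handed in, with the robot touching nothing.
It also fails if it takes over 70 s, if anything falls off the work surface, if the arm or the gripper's body presses on something with over 40 N, if the wrist force passes 120 N, or if a joint passes its speed limit or range.

## Working session

There is one attempt and no reset: what is moved stays moved. The work goes in short steps, Python scripts to look and compute and a shell command to move; the robot and the scene stay as the last step left them, time stands still between calls to the robot, and variables do not carry over. Pictures are saved under pics/ and viewed, at most 10 in all, crops included, and the job is handed in when it is done.

```bash
mkdir -p pics
cat > h.py <<'E'
import numpy as np, cv2
from workcell import telemetry, optics, workorder
def snap(n):
    c=optics.camera(n); np.savez(f'/tmp/{n}.npz',**{k:c[k] for k in('color','K','extrinsics')}); return c
def load(n): return np.load(f'/tmp/{n}.npz')
def px2w(c,u,v,z):
    K,T=c['K'],c['extrinsics']; d=T[:3,:3]@np.linalg.solve(K,[u,v,1.]); o=T[:3,3]; return o+d*(z-o[2])/d[2]
def w2px(c,p):
    T=np.linalg.inv(c['extrinsics']); q=c['K']@(T[:3,:3]@np.array(p)+T[:3,3]); return q[:2]/q[2]
def save(c,f,box=None,s=1):
    im=c['color'][...,::-1]
    if box: im=im[box[1]:box[3],box[0]:box[2]]
    cv2.imwrite('pics/'+f,cv2.resize(im,None,fx=s,fy=s,interpolation=cv2.INTER_CUBIC))
E
python3 - <<'E'
from h import *
for n in('top','side'):
    c=snap(n); save(c,n+'0.png',None,1.25); print(n,c['K'],c['extrinsics'])
print(telemetry.get_obs())
E
```

```text
top [[411.69940682   0.         322.69111145]
 [  0.         411.69940682 195.02547205]
 [  0.           0.           1.        ]] [[ 0.0054343  -0.999103    0.04199606  0.52008749]
 [-0.99998264 -0.00552517 -0.00204808 -0.01936404]
 [ 0.00227828 -0.0419842  -0.99911568  1.24210419]
 [ 0.          0.          0.          1.        ]]
side [[372.91381831   0.         325.75201803]
 [  0.         372.91381831 201.81861738]
 [  0.           0.           1.        ]] [[ 0.75153632 -0.47427313  0.45853916  0.14229602]
 [-0.65969024 -0.53882923  0.52390061 -0.51965328]
 [-0.00139768 -0.69622414 -0.71782309  0.75735449]
 [ 0.          0.          0.          1.        ]]
{'time': 0.1, 'q': array([7.05895513e+01, 5.00703947e+00, 1.00398562e+01, 9.50975153e+01,
       5.83869850e-05, 8.99978198e+01]), 'qd': array([-0.00773812, -0.0985715 ,  0.19252183,  0.09114757,  0.083089  ,
       -0.06602848]), 'joint_efforts': array([-9.77792661e-04, -5.21556830e+01,  4.65655589e+01,  1.60131668e-02,
       -4.01794318e-05,  1.37431928e-05]), 'ee_pos': array([0.18272103, 0.51856351, 0.23067039]), 'tcp_rot': array([-1.79935302e+02, -6.08488054e-05,  1.60591731e+02]), 'wrist_force': array([-0.17109699, -0.29112359,  0.22149592]), 'torque': array([ 0.03464095, -0.00685341, -0.03566532]), 'grasp_force': 0.0, 'opening': 0.08556021207836634}
```

View pics/top0.png

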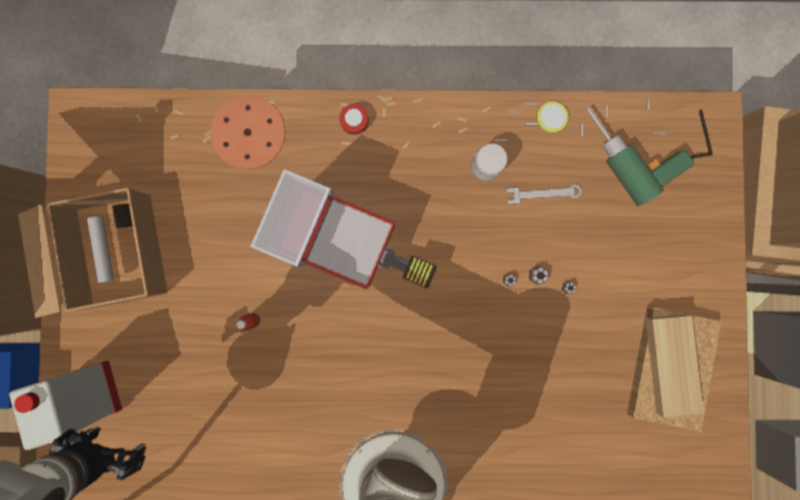

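View pics/side0.png

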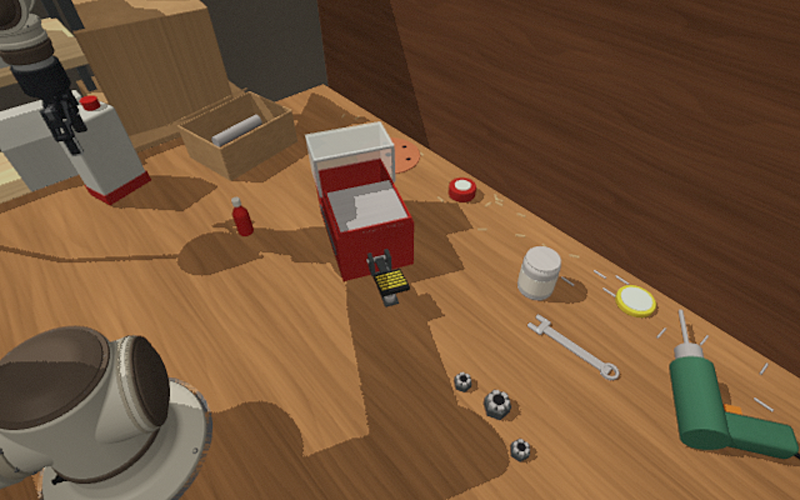

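Top view (800 px): three castle nuts at (510,280), (540,274) and (570,287). The middle one looks largest in both views, so it should be the one meant. The lid is near (348,241), the tread near (420,271), the tin at (490,160), the glue at (247,322) and the spanner at (545,193). I'll confirm with enlarged crops.

Run:
```python
from h import *
t=load('top'); 
save(t,'nuts.png',(390,200,480,250),8)
save(t,'bin.png',(195,130,355,240),5)
```

```text
(no output)
```

View pics/nuts.png

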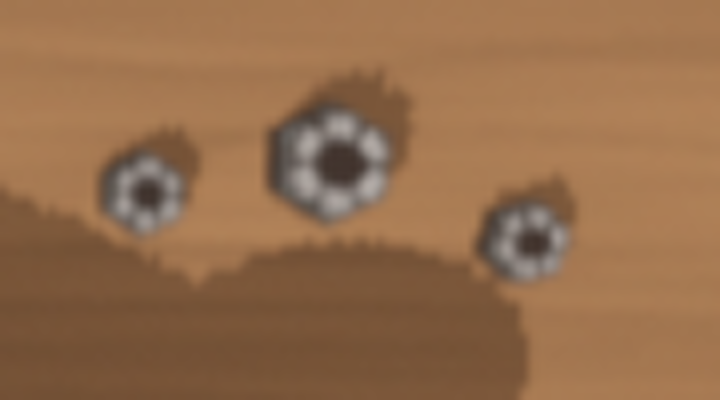

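View pics/bin.png

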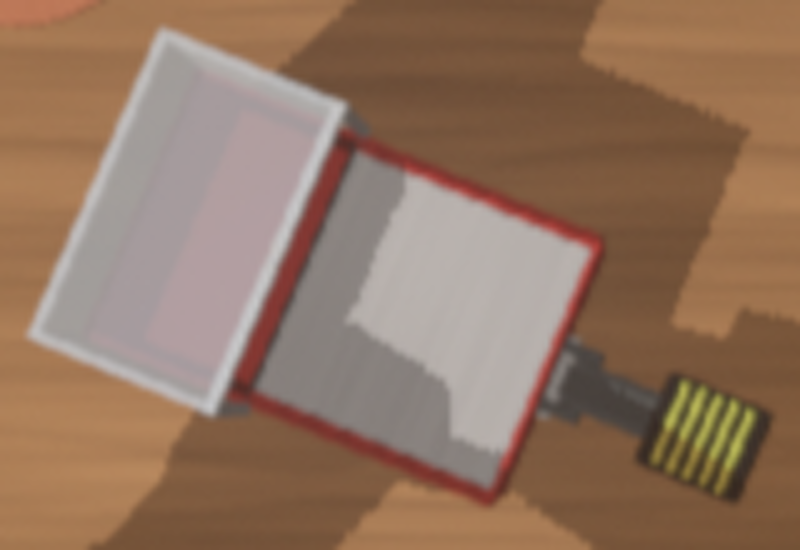

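The nuts crop confirms the middle one, about 120 px across against about 85 for the others, with its crown centre at crop (340,162). Its flats face image left and right and ±60° from that. I'll grasp along the up-right diagonal, which stays clear of both neighbours. The bin crop gives the hood, lid and tread corners for a pose fit.

```bash
cat >> h.py <<'E'
def fitbin():
    from scipy.optimize import least_squares
    t=load('top')
    P=[(20,80,219),(120,80,219),(120,-80,219),(20,-80,219),(-121,70,141),(-121,-70,141),(-211,0,78)]
    # bin corners as seen: +x is left-ish in image
    U=[(215,413),(32,335),(160,30),(347,103),(493,503),(603,240),(705,438)]
    P=np.array(P)/1000; U=np.array(U)/5+[195,130]
    def W(p,q): 
        c,s=np.cos(p[2]),np.sin(p[2]); return np.array([p[0]+c*q[0]-s*q[1],p[1]+s*q[0]+c*q[1],q[2]])
    best=None
    for y0 in np.arange(0,6.3,.7):
        for sg in(1,-1):
            f=lambda p:np.concatenate([w2px(t,W(p,q*[1,sg,1]))-u for q,u in zip(P,U)])
            r=least_squares(f,[.5,0,y0])
            if best is None or r.cost<best[0].cost: best=(r,sg)
    return best,lambda q:W(best[0].x,np.array(q)/1000)
E
python3 - <<'E'
from h import *
t=load('top');s=load('side')
(b,sg),W=fitbin(); print(sg,b.x,np.degrees(b.x[2]),b.fun.reshape(-1,2).round(1).tolist())
n=px2w(t,390+340/8,200+162/8,.03); print('nut',n,'side px*1.25',w2px(s,[n[0],n[1],.03])*1.25)
a=px2w(t,390+340/8,200+162/8,.02);bb=px2w(t,390+340/8+5,200+162/8-8.66,.02);print('grasp line deg',np.degrees(np.arctan2(*(bb-a)[1::-1])))
print('lid',W((-51,0,132)),'tread',W((-211,0,78)),'tread side px', w2px(s,W((-211,0,78)))*1.25)
E
```

```text
1 [0.5874163  0.13795611 1.18064401] 67.64591911861913 [[0.7, -1.1], [0.2, -1.0], [0.0, 1.0], [-0.5, 1.7], [1.1, -2.1], [-0.7, 2.2], [-0.9, -0.6]]
nut [ 0.49857307 -0.3451929   0.03      ] side px*1.25 [499.40216337 398.3328494 ]
grasp line deg -30.225670606674246
lid [0.5680195 0.0907887 0.132    ] tread [ 0.50716682 -0.05718748  0.078     ] tread side px [391.64536658 278.63621653]
```

```bash
cat >> h.py <<'E'
from scipy.spatial.transform import Rotation as Rn
def plan(p,yaw,n):
    """print per-row tool-axis shifts and turn to reach p with tool down at yaw over n rows"""
    o=telemetry.get_obs(); R=Rn.from_euler('xyz',o['tcp_rot'],degrees=True)
    G=Rn.from_euler('xyz',[180,0,yaw],degrees=True); rv=(R.inv()*G).as_rotvec(degrees=True)/n
    d=(np.array(p)-o['ee_pos'])/n
    print(o['time'],'pos',o['ee_pos'].round(4),o['tcp_rot'].round(1),'F',o['wrist_force'].round(1),'turn/row',rv.round(2))
    for i in range(n):
        print((R.inv().apply(d)*1000).round(1).tolist()); R=R*Rn.from_rotvec(rv,degrees=True)
E
python3 -c "
from h import *
plan((.4986,-.3452,.18),59.8,20)"
```

```text
0.1 pos [0.1827 0.5186 0.2307] [-179.9   -0.   160.6] F [-0.2 -0.3  0.2] turn/row [-0.    0.    5.04]
[-29.2, -35.5, 2.6]
[-32.3, -32.8, 2.6]
[-35.0, -29.8, 2.6]
[-37.5, -26.6, 2.6]
[-39.7, -23.2, 2.6]
[-41.6, -19.7, 2.6]
[-43.1, -15.9, 2.6]
[-44.4, -12.1, 2.6]
[-45.3, -8.1, 2.6]
[-45.8, -4.1, 2.5]
[-46.0, -0.1, 2.5]
[-45.8, 4.0, 2.5]
[-45.3, 8.0, 2.5]
[-44.4, 11.9, 2.5]
[-43.2, 15.8, 2.5]
[-41.6, 19.5, 2.5]
[-39.8, 23.1, 2.5]
[-37.6, 26.5, 2.5]
[-35.1, 29.7, 2.5]
[-32.4, 32.7, 2.5]
```

```bash
python3 -m handwheel '[{"tx":-0.029,"ty":-0.0355,"az":5,"jaw":1},{"tx":-0.032,"ty":-0.033,"az":5,"jaw":1},{"tx":-0.035,"ty":-0.030,"az":5,"jaw":1},{"tx":-0.0375,"ty":-0.0265,"az":5,"jaw":1},{"tx":-0.040,"ty":-0.023,"az":5,"jaw":1},{"tx":-0.0415,"ty":-0.0195,"az":5,"jaw":1},{"tx":-0.043,"ty":-0.016,"az":5,"jaw":1},{"tx":-0.0445,"ty":-0.012,"az":5,"jaw":1},{"tx":-0.045,"ty":-0.008,"az":5,"jaw":1},{"tx":-0.046,"ty":-0.004,"az":5,"jaw":1}]'
python3 -m handwheel '[{"tx":-0.046,"ty":0,"az":5},{"tx":-0.046,"ty":0.004,"az":5},{"tx":-0.045,"ty":0.008,"az":5,"tz":0.005},{"tx":-0.0445,"ty":0.012,"az":5,"tz":0.005},{"tx":-0.043,"ty":0.016,"az":5,"tz":0.005},{"tx":-0.0415,"ty":0.0195,"az":5,"tz":0.005},{"tx":-0.040,"ty":0.023,"az":5,"tz":0.005},{"tx":-0.0375,"ty":0.0265,"az":5,"tz":0.005},{"tx":-0.035,"ty":0.030,"az":5,"tz":0.005},{"tx":-0.032,"ty":0.033,"az":5,"tz":0.005}]'
python3 -c "
from h import *
plan((.4986,-.3452,.12),59.8,4)"
```

```text
0.1 pos [0.1827 0.5186 0.2307] [-179.9   -0.   160.6] F [-0.2 -0.3  0.2] turn/row [-1.00e-02  1.00e-02  2.52e+01]
[-146.2, -177.4, 27.9]
[-207.9, -98.3, 27.8]
[-229.9, -0.4, 27.7]
[-208.2, 97.5, 27.7]$[0]: bad value
$[0]: bad value
```

```bash
python3 -m handwheel --help | head -30
python3 -m handwheel '[{"tx":-0.029,"ty":-0.0355,"tz":0.0,"ax":0.0,"ay":0.0,"az":5.0,"jaw":1.0},{"tx":-0.032,"ty":-0.033,"tz":0.0,"ax":0.0,"ay":0.0,"az":5.0,"jaw":1.0},{"tx":-0.035,"ty":-0.030,"tz":0.0,"ax":0.0,"ay":0.0,"az":5.0,"jaw":1.0},{"tx":-0.0375,"ty":-0.0265,"tz":0.0,"ax":0.0,"ay":0.0,"az":5.0,"jaw":1.0},{"tx":-0.040,"ty":-0.023,"tz":0.0,"ax":0.0,"ay":0.0,"az":5.0,"jaw":1.0},{"tx":-0.0415,"ty":-0.0195,"tz":0.0,"ax":0.0,"ay":0.0,"az":5.0,"jaw":1.0},{"tx":-0.043,"ty":-0.016,"tz":0.0,"ax":0.0,"ay":0.0,"az":5.0,"jaw":1.0},{"tx":-0.0445,"ty":-0.012,"tz":0.0,"ax":0.0,"ay":0.0,"az":5.0,"jaw":1.0},{"tx":-0.045,"ty":-0.008,"tz":0.0,"ax":0.0,"ay":0.0,"az":5.0,"jaw":1.0},{"tx":-0.046,"ty":-0.004,"tz":0.0,"ax":0.0,"ay":0.0,"az":5.0,"jaw":1.0}]'
```

```text
time: 1.35
ee_pos: [0.3422, 0.0861, 0.2312]
tcp_rot: [180.0, -0.0, 110.4]
wrist_force: [1.0, 0.4, -0.5]
opening: 0.0856
grasp_force: 0.0invalid input: not JSON, or not a number
```

```bash
python3 -m handwheel '[{"tx":-0.046,"ty":0.0,"tz":0,"ax":0,"ay":0,"az":5,"jaw":0.4},{"tx":-0.046,"ty":0.004,"tz":0,"ax":0,"ay":0,"az":5,"jaw":0.4},{"tx":-0.045,"ty":0.008,"tz":0.005,"ax":0,"ay":0,"az":5,"jaw":0.4},{"tx":-0.0445,"ty":0.012,"tz":0.005,"ax":0,"ay":0,"az":5,"jaw":0.4},{"tx":-0.043,"ty":0.016,"tz":0.005,"ax":0,"ay":0,"az":5,"jaw":0.4},{"tx":-0.0415,"ty":0.0195,"tz":0.005,"ax":0,"ay":0,"az":5,"jaw":0.4},{"tx":-0.040,"ty":0.023,"tz":0.005,"ax":0,"ay":0,"az":5,"jaw":0.4},{"tx":-0.0375,"ty":0.0265,"tz":0.005,"ax":0,"ay":0,"az":5,"jaw":0.4},{"tx":-0.035,"ty":0.030,"tz":0.005,"ax":0,"ay":0,"az":5,"jaw":0.4},{"tx":-0.032,"ty":0.033,"tz":0.005,"ax":0,"ay":0,"az":5,"jaw":0.4}]'
python3 -c "
from h import *
plan((.4986,-.3452,.05),59.8,4)"
```

```text
time: 2.6
ee_pos: [0.5058, -0.3437, 0.1906]
tcp_rot: [-180.0, -0.0, 60.4]
wrist_force: [1.1, 0.8, 1.4]
opening: 0.0597
grasp_force: 0.0
2.6 pos [ 0.5058 -0.3437  0.1906] [-180.    -0.    60.4] F [1.1 0.8 1.4] turn/row [-0.01 -0.    0.15]
[-1.2, -1.4, 35.2]
[-1.2, -1.4, 35.2]
[-1.2, -1.4, 35.2]
[-1.2, -1.4, 35.2]
```

```bash
python3 -m handwheel '[{"tx":0,"ty":0,"tz":0,"ax":0,"ay":0,"az":0,"jaw":0.4},{"tx":0,"ty":0,"tz":0.02,"ax":0,"ay":0,"az":0,"jaw":0.4},{"tx":0,"ty":0,"tz":0.025,"ax":0,"ay":0,"az":0,"jaw":0.4},{"tx":0,"ty":0,"tz":0.025,"ax":0,"ay":0,"az":0,"jaw":0.4},{"tx":0,"ty":0,"tz":0.025,"ax":0,"ay":0,"az":0,"jaw":0.4},{"tx":0,"ty":0,"tz":0.02,"ax":0,"ay":0,"az":0,"jaw":0.4},{"tx":0,"ty":0,"tz":0.01,"ax":0,"ay":0,"az":0,"jaw":0.4},{"tx":0,"ty":0,"tz":0.0,"ax":0,"ay":0,"az":0,"jaw":0.4},{"tx":0,"ty":0,"tz":0,"ax":0,"ay":0,"az":0,"jaw":0.4},{"tx":0,"ty":0,"tz":0,"ax":0,"ay":0,"az":0,"jaw":0.4}]'
python3 -c "
from h import *
plan((.4986,-.3452,.006),59.8,1)
c=snap('side'); save(c,'pre.png',(320,220,520,370),4)"
```

```text
time: 3.85
ee_pos: [0.5059, -0.3425, 0.0673]
tcp_rot: [179.9, 0.0, 60.6]
wrist_force: [0.2, 0.0, 0.1]
opening: 0.0597
grasp_force: 0.0
3.85 pos [ 0.5059 -0.3425  0.0673] [179.9   0.   60.6] F [0.2 0.  0.1] turn/row [0.08 0.01 0.79]
[-6.0, -5.1, 61.3]
```

View pics/pre.png

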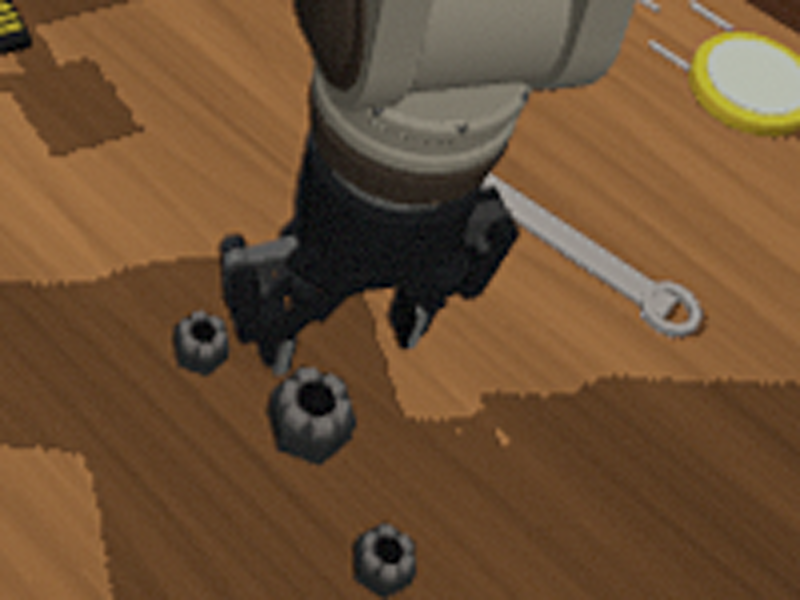

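The fingers straddle the line short of the nut as expected, and the nut crown at crop (317,398) agrees with the estimate to about 1 mm. I'll correct and go down.

```bash
python3 -m handwheel '[{"tx":-0.003,"ty":-0.0025,"tz":0,"ax":0,"ay":0,"az":0.8,"jaw":0.4},{"tx":-0.003,"ty":-0.0025,"tz":0,"ax":0,"ay":0,"az":0,"jaw":0.4},{"tx":0,"ty":0,"tz":0.01,"ax":0,"ay":0,"az":0,"jaw":0.4},{"tx":0,"ty":0,"tz":0.015,"ax":0,"ay":0,"az":0,"jaw":0.4},{"tx":0,"ty":0,"tz":0.015,"ax":0,"ay":0,"az":0,"jaw":0.4},{"tx":0,"ty":0,"tz":0.012,"ax":0,"ay":0,"az":0,"jaw":0.4},{"tx":0,"ty":0,"tz":0.006,"ax":0,"ay":0,"az":0,"jaw":0.4},{"tx":0,"ty":0,"tz":0.004,"ax":0,"ay":0,"az":0,"jaw":0.4},{"tx":0,"ty":0,"tz":0,"ax":0,"ay":0,"az":0,"jaw":0.4},{"tx":0,"ty":0,"tz":0,"ax":0,"ay":0,"az":0,"jaw":0.4}]' 40
python3 -c "
from h import *
plan((.4986,-.3452,.002),59.8,1)"
```

```text
time: 5.15
ee_pos: [0.4985, -0.3451, 0.0048]
tcp_rot: [180.0, 0.0, 59.8]
wrist_force: [0.2, -0.6, 0.6]
opening: 0.0595
grasp_force: 0.0
5.15 pos [ 0.4985 -0.3451  0.0048] [180.    0.   59.8] F [ 0.2 -0.6  0.6] turn/row [ 0.04  0.   -0.01]
[-0.0, 0.1, 2.8]
```

```bash
python3 -m handwheel '[{"tx":0,"ty":0,"tz":0.002,"ax":0,"ay":0,"az":0,"jaw":0.4},{"tx":0,"ty":0,"tz":0,"ax":0,"ay":0,"az":0,"jaw":0.0},{"tx":0,"ty":0,"tz":0,"ax":0,"ay":0,"az":0,"jaw":-0.3},{"tx":0,"ty":0,"tz":0,"ax":0,"ay":0,"az":0,"jaw":-1},{"tx":0,"ty":0,"tz":0,"ax":0,"ay":0,"az":0,"jaw":-1},{"tx":0,"ty":0,"tz":0,"ax":0,"ay":0,"az":0,"jaw":-1},{"tx":0,"ty":0,"tz":0,"ax":0,"ay":0,"az":0,"jaw":-1},{"tx":0,"ty":0,"tz":-0.01,"ax":0,"ay":0,"az":0,"jaw":-1},{"tx":0,"ty":0,"tz":-0.02,"ax":0,"ay":0,"az":0,"jaw":-1},{"tx":0,"ty":0,"tz":-0.03,"ax":0,"ay":0,"az":0,"jaw":-1}]' 40
python3 -c "
from h import *
plan((.4986,-.3452,.23),59.8,4)"
```

```text
time: 6.4
ee_pos: [0.4979, -0.3447, 0.0633]
tcp_rot: [-179.9, -0.0, 59.8]
wrist_force: [-0.2, -1.0, -1.1]
opening: 0.0393
grasp_force: 41.5
6.4 pos [ 0.4979 -0.3447  0.0633] [-179.9   -0.    59.8] F [-0.2 -1.  -1.1] turn/row [-0.02 -0.   -0.  ]
[-0.0, 0.2, -41.7]
[-0.0, 0.2, -41.7]
[-0.0, 0.2, -41.7]
[-0.0, 0.2, -41.7]
```

Gripped at 39.3 mm opening, so it is held. Next I lift and carry it over the lid.

```bash
python3 -m handwheel '[{"tx":0,"ty":0,"tz":-0.04,"ax":0,"ay":0,"az":0,"jaw":-1},{"tx":0,"ty":0,"tz":-0.04,"ax":0,"ay":0,"az":0,"jaw":-1},{"tx":0,"ty":0,"tz":-0.04,"ax":0,"ay":0,"az":0,"jaw":-1},{"tx":0,"ty":0,"tz":-0.04,"ax":0,"ay":0,"az":0,"jaw":-1},{"tx":0,"ty":0,"tz":0,"ax":0,"ay":0,"az":0,"jaw":-1},{"tx":0,"ty":0,"tz":0,"ax":0,"ay":0,"az":0,"jaw":-1},{"tx":0,"ty":0,"tz":0,"ax":0,"ay":0,"az":0,"jaw":-1},{"tx":0,"ty":0,"tz":0,"ax":0,"ay":0,"az":0,"jaw":-1},{"tx":0,"ty":0,"tz":0,"ax":0,"ay":0,"az":0,"jaw":-1},{"tx":0,"ty":0,"tz":0,"ax":0,"ay":0,"az":0,"jaw":-1}]'
python3 -c "
from h import *
_,W=fitbin(); p=W((-57,0,225)); print(p)
plan(p,67.6,10)"
```

```text
time: 7.65
ee_pos: [0.4982, -0.3449, 0.2221]
tcp_rot: [-180.0, -0.0, 59.8]
wrist_force: [0.1, -0.9, -2.4]
opening: 0.0396
grasp_force: 41.6
[0.56573753 0.0852396  0.225     ]
7.65 pos [ 0.4982 -0.3449  0.2221] [-180.    -0.    59.8] F [ 0.1 -0.9 -2.4] turn/row [-0.   -0.   -0.78]
[40.6, -15.8, -0.3]
[40.8, -15.3, -0.3]
[41.0, -14.7, -0.3]
[41.2, -14.1, -0.3]
[41.4, -13.6, -0.3]
[41.6, -13.0, -0.3]
[41.7, -12.4, -0.3]
[41.9, -11.9, -0.3]
[42.1, -11.3, -0.3]
[42.2, -10.7, -0.3]
```

```bash
python3 -m handwheel '[{"tx":0.0405,"ty":-0.016,"tz":0,"ax":0,"ay":0,"az":-0.8,"jaw":-1},{"tx":0.041,"ty":-0.0155,"tz":0,"ax":0,"ay":0,"az":-0.8,"jaw":-1},{"tx":0.041,"ty":-0.0145,"tz":0,"ax":0,"ay":0,"az":-0.8,"jaw":-1},{"tx":0.041,"ty":-0.014,"tz":0,"ax":0,"ay":0,"az":-0.8,"jaw":-1},{"tx":0.0415,"ty":-0.0135,"tz":0,"ax":0,"ay":0,"az":-0.8,"jaw":-1},{"tx":0.0415,"ty":-0.013,"tz":0,"ax":0,"ay":0,"az":-0.8,"jaw":-1},{"tx":0.042,"ty":-0.0125,"tz":0,"ax":0,"ay":0,"az":-0.8,"jaw":-1},{"tx":0.042,"ty":-0.012,"tz":0,"ax":0,"ay":0,"az":-0.8,"jaw":-1},{"tx":0.042,"ty":-0.0115,"tz":0,"ax":0,"ay":0,"az":-0.7,"jaw":-1},{"tx":0.042,"ty":-0.0105,"tz":0,"ax":0,"ay":0,"az":-0.7,"jaw":-1}]'
python3 -m handwheel '[{"tx":0,"ty":0,"tz":0,"ax":0,"ay":0,"az":0,"jaw":-1},{"tx":0,"ty":0,"tz":0,"ax":0,"ay":0,"az":0,"jaw":-1},{"tx":0,"ty":0,"tz":0.01,"ax":0,"ay":0,"az":0,"jaw":-1},{"tx":0,"ty":0,"tz":0.015,"ax":0,"ay":0,"az":0,"jaw":-1},{"tx":0,"ty":0,"tz":0.015,"ax":0,"ay":0,"az":0,"jaw":-1},{"tx":0,"ty":0,"tz":0.01,"ax":0,"ay":0,"az":0,"jaw":-1},{"tx":0,"ty":0,"tz":0.01,"ax":0,"ay":0,"az":0,"jaw":-1},{"tx":0,"ty":0,"tz":0.005,"ax":0,"ay":0,"az":0,"jaw":-1},{"tx":0,"ty":0,"tz":0,"ax":0,"ay":0,"az":0,"jaw":-1},{"tx":0,"ty":0,"tz":0,"ax":0,"ay":0,"az":0,"jaw":-1}]'
python3 -c "
from h import *
_,W=fitbin(); plan(W((-57,0,137)),67.6,1)
c=snap('top'); save(c,'over.png',(195,110,355,230),5)"
```

```text
time: 8.9
ee_pos: [0.5652, 0.087, 0.2224]
tcp_rot: [180.0, -0.0, 67.6]
wrist_force: [0.9, -0.0, -1.7]
opening: 0.0393
grasp_force: 41.5
time: 10.15
ee_pos: [0.5654, 0.0856, 0.1578]
tcp_rot: [180.0, -0.0, 67.6]
wrist_force: [1.1, -0.1, -1.7]
opening: 0.0391
grasp_force: 41.5
10.15 pos [0.5654 0.0856 0.1578] [180.   -0.   67.6] F [ 1.1 -0.1 -1.7] turn/row [ 0.04 -0.02 -0.01]
[-0.2, 0.5, 20.8]
```

View pics/over.png

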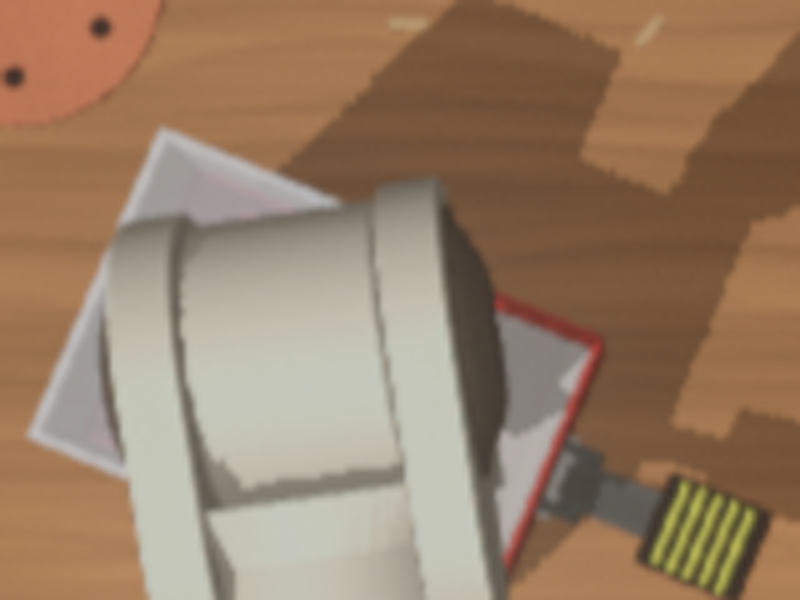

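The arm covers the lid in this view. The tool pose is as planned, at the bin centre line, and the wrist link stays well above the hood. I'll lower gently.

```bash
python3 -m handwheel '[{"tx":0,"ty":0,"tz":0.006,"ax":0,"ay":0,"az":0,"jaw":-1},{"tx":0,"ty":0,"tz":0.006,"ax":0,"ay":0,"az":0,"jaw":-1},{"tx":0,"ty":0,"tz":0.004,"ax":0,"ay":0,"az":0,"jaw":-1},{"tx":0,"ty":0,"tz":0.001,"ax":0,"ay":0,"az":0,"jaw":-1},{"tx":0,"ty":0,"tz":0.001,"ax":0,"ay":0,"az":0,"jaw":-1},{"tx":0,"ty":0,"tz":0.001,"ax":0,"ay":0,"az":0,"jaw":-1},{"tx":0,"ty":0,"tz":0.001,"ax":0,"ay":0,"az":0,"jaw":-1},{"tx":0,"ty":0,"tz":0.001,"ax":0,"ay":0,"az":0,"jaw":-1},{"tx":0,"ty":0,"tz":0,"ax":0,"ay":0,"az":0,"jaw":-1},{"tx":0,"ty":0,"tz":0,"ax":0,"ay":0,"az":0,"jaw":-1}]'
```

```text
time: 11.45
ee_pos: [0.5651, 0.0855, 0.1363]
tcp_rot: [180.0, -0.0, 67.6]
wrist_force: [0.8, 0.1, -2.3]
opening: 0.0386
grasp_force: 41.5
```

```bash
python3 -m handwheel '[{"tx":0,"ty":0,"tz":0.0005,"ax":0,"ay":0,"az":0,"jaw":-1},{"tx":0,"ty":0,"tz":0.0005,"ax":0,"ay":0,"az":0,"jaw":-1},{"tx":0,"ty":0,"tz":0.0005,"ax":0,"ay":0,"az":0,"jaw":-1},{"tx":0,"ty":0,"tz":0.0005,"ax":0,"ay":0,"az":0,"jaw":-1},{"tx":0,"ty":0,"tz":0,"ax":0,"ay":0,"az":0,"jaw":-1},{"tx":0,"ty":0,"tz":0,"ax":0,"ay":0,"az":0,"jaw":-1},{"tx":0,"ty":0,"tz":0,"ax":0,"ay":0,"az":0,"jaw":-1},{"tx":0,"ty":0,"tz":0,"ax":0,"ay":0,"az":0,"jaw":-1},{"tx":0,"ty":0,"tz":0,"ax":0,"ay":0,"az":0,"jaw":-1},{"tx":0,"ty":0,"tz":0,"ax":0,"ay":0,"az":0,"jaw":-1}]'
```

```text
time: 12.7
ee_pos: [0.5652, 0.0855, 0.1344]
tcp_rot: [180.0, -0.0, 67.6]
wrist_force: [-1.0, -0.5, 2.7]
opening: 0.0388
grasp_force: 41.9
```

Contact: Fz went from -2.3 to +2.7 N. I'll release and rise.

```bash
python3 -m handwheel '[{"tx":0,"ty":0,"tz":0,"ax":0,"ay":0,"az":0,"jaw":0.0},{"tx":0,"ty":0,"tz":0,"ax":0,"ay":0,"az":0,"jaw":0.2},{"tx":0,"ty":0,"tz":0,"ax":0,"ay":0,"az":0,"jaw":0.4},{"tx":0,"ty":0,"tz":0,"ax":0,"ay":0,"az":0,"jaw":0.4},{"tx":0,"ty":0,"tz":-0.005,"ax":0,"ay":0,"az":0,"jaw":0.4},{"tx":0,"ty":0,"tz":-0.015,"ax":0,"ay":0,"az":0,"jaw":0.4},{"tx":0,"ty":0,"tz":-0.025,"ax":0,"ay":0,"az":0,"jaw":0.4},{"tx":0,"ty":0,"tz":-0.03,"ax":0,"ay":0,"az":0,"jaw":0.4},{"tx":0,"ty":0,"tz":-0.02,"ax":0,"ay":0,"az":0,"jaw":0.4},{"tx":0,"ty":0,"tz":0,"ax":0,"ay":0,"az":0,"jaw":0.4}]'
python3 -c "
from h import *
_,W=fitbin(); p=W((-209,0,225)); print(p);plan(p,67.6,5)"
```

```text
time: 13.95
ee_pos: [0.5659, 0.0857, 0.2318]
tcp_rot: [179.8, -0.1, 67.6]
wrist_force: [-0.4, 0.0, -0.3]
opening: 0.0599
grasp_force: 0.0
[ 0.50792748 -0.05533778  0.225     ]
13.95 pos [0.5659 0.0857 0.2318] [ 1.798e+02 -1.000e-01  6.760e+01] F [-0.4  0.  -0.3] turn/row [ 0.04 -0.02 -0.  ]
[-30.5, 0.0, 1.3]
[-30.5, 0.0, 1.3]
[-30.5, 0.0, 1.3]
[-30.5, 0.0, 1.3]
[-30.5, 0.0, 1.3]
```

```bash
python3 -m handwheel '[{"tx":-0.031,"ty":0,"tz":0,"ax":0,"ay":0,"az":0,"jaw":-1},{"tx":-0.031,"ty":0,"tz":0,"ax":0,"ay":0,"az":0,"jaw":-1},{"tx":-0.031,"ty":0,"tz":0,"ax":0,"ay":0,"az":0,"jaw":-1},{"tx":-0.031,"ty":0,"tz":0,"ax":0,"ay":0,"az":0,"jaw":-1},{"tx":-0.031,"ty":0,"tz":0.01,"ax":0,"ay":0,"az":0,"jaw":-1},{"tx":0,"ty":0,"tz":0.025,"ax":0,"ay":0,"az":0,"jaw":-1},{"tx":0,"ty":0,"tz":0.03,"ax":0,"ay":0,"az":0,"jaw":-1},{"tx":0,"ty":0,"tz":0.03,"ax":0,"ay":0,"az":0,"jaw":-1},{"tx":0,"ty":0,"tz":0.025,"ax":0,"ay":0,"az":0,"jaw":-1},{"tx":0,"ty":0,"tz":0.01,"ax":0,"ay":0,"az":0,"jaw":-1}]'
python3 -c "
from h import *
_,W=fitbin(); p=W((-212,0,80));plan(p,67.6,1)
c=snap('side'); save(c,'prepress.png',(220,90,380,260),3.5)"
```

```text
time: 15.2
ee_pos: [0.505, -0.0576, 0.0973]
tcp_rot: [-179.8, 0.0, 67.6]
wrist_force: [-0.2, -0.5, 0.4]
opening: -0.0
grasp_force: 0.0
15.2 pos [ 0.505  -0.0576  0.0973] [-179.8    0.    67.6] F [-0.2 -0.5  0.4] turn/row [-0.15  0.04 -0.01]
[0.3, 1.9, 17.3]
```

View pics/prepress.png

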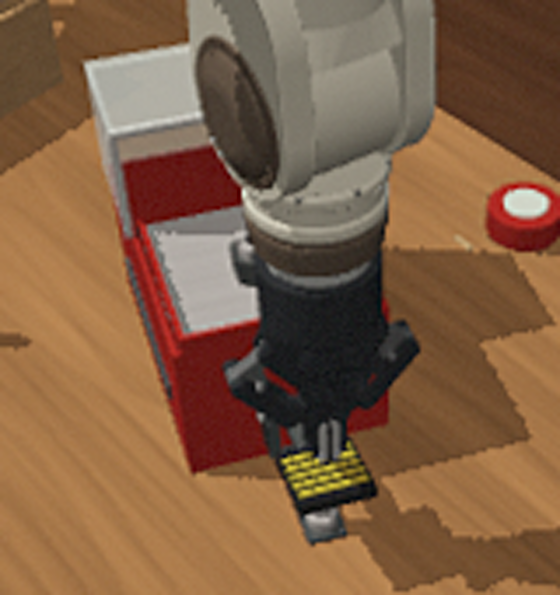

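The closed fingertips are over the tread, ribs around crop (325,475), and the lid is shut. I'll approach and press.

```bash
python3 -m handwheel '[{"tx":0,"ty":0.002,"tz":0.006,"ax":0,"ay":0,"az":0,"jaw":-1},{"tx":0,"ty":0,"tz":0.006,"ax":0,"ay":0,"az":0,"jaw":-1},{"tx":0,"ty":0,"tz":0.003,"ax":0,"ay":0,"az":0,"jaw":-1},{"tx":0,"ty":0,"tz":0.002,"ax":0,"ay":0,"az":0,"jaw":-1},{"tx":0,"ty":0,"tz":0.002,"ax":0,"ay":0,"az":0,"jaw":-1},{"tx":0,"ty":0,"tz":0.002,"ax":0,"ay":0,"az":0,"jaw":-1},{"tx":0,"ty":0,"tz":0.002,"ax":0,"ay":0,"az":0,"jaw":-1},{"tx":0,"ty":0,"tz":0.002,"ax":0,"ay":0,"az":0,"jaw":-1},{"tx":0,"ty":0,"tz":0,"ax":0,"ay":0,"az":0,"jaw":-1},{"tx":0,"ty":0,"tz":0,"ax":0,"ay":0,"az":0,"jaw":-1}]'
```

```text
time: 16.5
ee_pos: [0.5082, -0.059, 0.0759]
tcp_rot: [179.9, 0.0, 67.6]
wrist_force: [-3.4, -1.5, 11.8]
opening: 0.0
grasp_force: 5.3
```

```bash
python3 -m handwheel '[{"tx":0,"ty":0,"tz":0.002,"ax":0,"ay":0,"az":0,"jaw":-1},{"tx":0,"ty":0,"tz":0.002,"ax":0,"ay":0,"az":0,"jaw":-1},{"tx":0,"ty":0,"tz":0.0025,"ax":0,"ay":0,"az":0,"jaw":-1},{"tx":0,"ty":0,"tz":0.0025,"ax":0,"ay":0,"az":0,"jaw":-1},{"tx":0,"ty":0,"tz":0.0025,"ax":0,"ay":0,"az":0,"jaw":-1},{"tx":0,"ty":0,"tz":0.0025,"ax":0,"ay":0,"az":0,"jaw":-1},{"tx":0,"ty":0,"tz":0.0025,"ax":0,"ay":0,"az":0,"jaw":-1},{"tx":0,"ty":0,"tz":0.0025,"ax":0,"ay":0,"az":0,"jaw":-1},{"tx":0,"ty":0,"tz":0,"ax":0,"ay":0,"az":0,"jaw":-1},{"tx":0,"ty":0,"tz":0,"ax":0,"ay":0,"az":0,"jaw":-1}]'
```

```text
time: 17.75
ee_pos: [0.5084, -0.0597, 0.0567]
tcp_rot: [179.8, 0.1, 67.5]
wrist_force: [-2.0, -5.1, 7.7]
opening: 0.0001
grasp_force: 4.2
```

```bash
python3 -m handwheel '[{"tx":0,"ty":0,"tz":0.002,"ax":0,"ay":0,"az":0,"jaw":-1},{"tx":0,"ty":0,"tz":0.002,"ax":0,"ay":0,"az":0,"jaw":-1},{"tx":0,"ty":0,"tz":0.002,"ax":0,"ay":0,"az":0,"jaw":-1},{"tx":0,"ty":0,"tz":0.001,"ax":0,"ay":0,"az":0,"jaw":-1},{"tx":0,"ty":0,"tz":0.001,"ax":0,"ay":0,"az":0,"jaw":-1},{"tx":0,"ty":0,"tz":0.001,"ax":0,"ay":0,"az":0,"jaw":-1},{"tx":0,"ty":0,"tz":0.001,"ax":0,"ay":0,"az":0,"jaw":-1},{"tx":0,"ty":0,"tz":0,"ax":0,"ay":0,"az":0,"jaw":-1},{"tx":0,"ty":0,"tz":0,"ax":0,"ay":0,"az":0,"jaw":-1},{"tx":0,"ty":0,"tz":0,"ax":0,"ay":0,"az":0,"jaw":-1}]'
```

```text
time: 19.0
ee_pos: [0.5084, -0.0596, 0.0464]
tcp_rot: [179.9, 0.1, 67.5]
wrist_force: [-1.7, -6.6, 6.6]
opening: -0.0001
grasp_force: 3.9
```

```bash
python3 -m handwheel '[{"tx":0,"ty":0,"tz":0.001,"ax":0,"ay":0,"az":0,"jaw":-1},{"tx":0,"ty":0,"tz":0.001,"ax":0,"ay":0,"az":0,"jaw":-1},{"tx":0,"ty":0,"tz":0.001,"ax":0,"ay":0,"az":0,"jaw":-1},{"tx":0,"ty":0,"tz":0.001,"ax":0,"ay":0,"az":0,"jaw":-1},{"tx":0,"ty":0,"tz":0,"ax":0,"ay":0,"az":0,"jaw":-1},{"tx":0,"ty":0,"tz":0,"ax":0,"ay":0,"az":0,"jaw":-1},{"tx":0,"ty":0,"tz":0,"ax":0,"ay":0,"az":0,"jaw":-1},{"tx":0,"ty":0,"tz":0,"ax":0,"ay":0,"az":0,"jaw":-1},{"tx":0,"ty":0,"tz":0,"ax":0,"ay":0,"az":0,"jaw":-1},{"tx":0,"ty":0,"tz":0,"ax":0,"ay":0,"az":0,"jaw":-1}]'
```

```text
time: 20.25
ee_pos: [0.5086, -0.0596, 0.0438]
tcp_rot: [179.8, 0.1, 67.5]
wrist_force: [-5.8, -5.0, 18.3]
opening: -0.0002
grasp_force: 9.6
```

Sharp force rise from 6.6 to 18.3 N, so the pedal is on its stop. I'll hold there and look.

```bash
python3 -m handwheel '[{"tx":0,"ty":0,"tz":0,"ax":0,"ay":0,"az":0,"jaw":-1},{"tx":0,"ty":0,"tz":0,"ax":0,"ay":0,"az":0,"jaw":-1},{"tx":0,"ty":0,"tz":0,"ax":0,"ay":0,"az":0,"jaw":-1},{"tx":0,"ty":0,"tz":0,"ax":0,"ay":0,"az":0,"jaw":-1},{"tx":0,"ty":0,"tz":0,"ax":0,"ay":0,"az":0,"jaw":-1},{"tx":0,"ty":0,"tz":0,"ax":0,"ay":0,"az":0,"jaw":-1},{"tx":0,"ty":0,"tz":0,"ax":0,"ay":0,"az":0,"jaw":-1},{"tx":0,"ty":0,"tz":0,"ax":0,"ay":0,"az":0,"jaw":-1},{"tx":0,"ty":0,"tz":0,"ax":0,"ay":0,"az":0,"jaw":-1},{"tx":0,"ty":0,"tz":0,"ax":0,"ay":0,"az":0,"jaw":-1}]'
python3 -c "
from h import *
c=snap('top');a=c['color'][110:230,195:355]; d=snap('side')['color'][90:260,220:380]
import cv2
a=cv2.resize(a,None,fx=2.5,fy=2.5,interpolation=2);d=cv2.resize(d,(400,425),interpolation=2)
a=np.vstack([a,np.zeros((125,400,3),np.uint8)])
cv2.imwrite('pics/held.png',np.hstack([a,d])[...,::-1])"
```

```text
time: 21.5
ee_pos: [0.5086, -0.0596, 0.0438]
tcp_rot: [179.8, 0.1, 67.5]
wrist_force: [-6.5, -5.0, 18.2]
opening: -0.0002
grasp_force: 9.6
```

View pics/held.png

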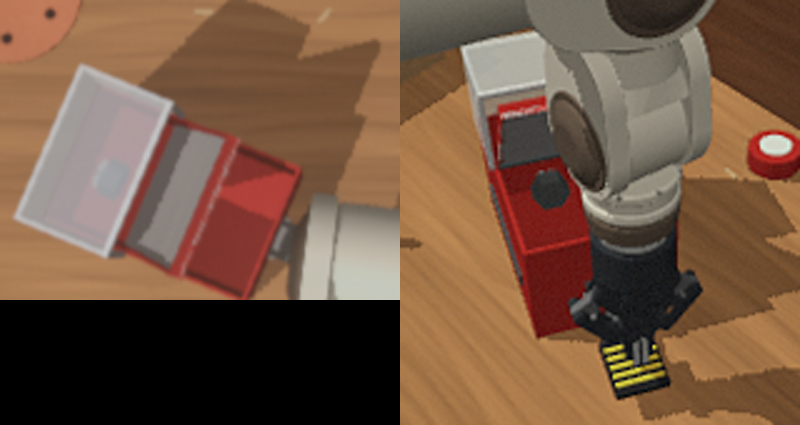

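Lid up: the steel face stands near (175,190) in the left half. A dark object shows under the hood at (110,178) and in the side view at (550,190). I'll triangulate to check it is the nut inside the bin.

Run:
```python
from h import *
t=load('top');s=load('side');(b,_),W=fitbin()
for z in (.015,.03,.06,.1,.14,.17):
    p=px2w(t,239,181.2,z);q=px2w(s,280,166,z);c,si=np.cos(b.x[2]),np.sin(b.x[2])
    f=lambda p:[round(1000*v) for v in((p[0]-b.x[0])*c+(p[1]-b.x[1])*si,-(p[0]-b.x[0])*si+(p[1]-b.x[1])*c)]
    print(z,f(p),f(q),'side of top',(w2px(s,p)-[220,90])*2.5+[400,0])
```

```text
0.015 [93, 12] [94, 12] side of top [550.1706412 190.6234027]
0.03 [89, 12] [76, 15] side of top [549.80575065 182.75749244]
0.06 [83, 12] [41, 21] side of top [549.05039242 166.47430792]
0.1 [74, 11] [-6, 29] side of top [547.98657439 143.54168547]
0.14 [66, 11] [-53, 37] side of top [546.85206871 119.08525612]
0.17 [59, 11] [-88, 43] side of top [545.95045407  99.64923641]
```

Both views agree on z≈15 mm at bin (93,12), so the nut lies on the bin floor under the hood. Now I ease the pedal up.

```bash
for i in 1; do python3 -m handwheel '[{"tx":0,"ty":0,"tz":-0.001,"ax":0,"ay":0,"az":0,"jaw":-1},{"tx":0,"ty":0,"tz":-0.0015,"ax":0,"ay":0,"az":0,"jaw":-1},{"tx":0,"ty":0,"tz":-0.002,"ax":0,"ay":0,"az":0,"jaw":-1},{"tx":0,"ty":0,"tz":-0.002,"ax":0,"ay":0,"az":0,"jaw":-1},{"tx":0,"ty":0,"tz":-0.002,"ax":0,"ay":0,"az":0,"jaw":-1},{"tx":0,"ty":0,"tz":-0.002,"ax":0,"ay":0,"az":0,"jaw":-1},{"tx":0,"ty":0,"tz":-0.002,"ax":0,"ay":0,"az":0,"jaw":-1},{"tx":0,"ty":0,"tz":-0.002,"ax":0,"ay":0,"az":0,"jaw":-1},{"tx":0,"ty":0,"tz":-0.002,"ax":0,"ay":0,"az":0,"jaw":-1},{"tx":0,"ty":0,"tz":-0.0015,"ax":0,"ay":0,"az":0,"jaw":-1}]'; done
```

```text
time: 22.85
ee_pos: [0.5086, -0.0592, 0.0606]
tcp_rot: [179.9, 0.0, 67.6]
wrist_force: [-0.6, -3.6, 7.6]
opening: -0.0001
grasp_force: 3.6
```

```bash
python3 -m handwheel '[{"tx":0,"ty":0,"tz":-0.0015,"ax":0,"ay":0,"az":0,"jaw":-1},{"tx":0,"ty":0,"tz":-0.0015,"ax":0,"ay":0,"az":0,"jaw":-1},{"tx":0,"ty":0,"tz":-0.0015,"ax":0,"ay":0,"az":0,"jaw":-1},{"tx":0,"ty":0,"tz":-0.0015,"ax":0,"ay":0,"az":0,"jaw":-1},{"tx":0,"ty":0,"tz":-0.0015,"ax":0,"ay":0,"az":0,"jaw":-1},{"tx":0,"ty":0,"tz":-0.0015,"ax":0,"ay":0,"az":0,"jaw":-1},{"tx":0,"ty":0,"tz":-0.0015,"ax":0,"ay":0,"az":0,"jaw":-1},{"tx":0,"ty":0,"tz":-0.0015,"ax":0,"ay":0,"az":0,"jaw":-1},{"tx":0,"ty":0,"tz":-0.0015,"ax":0,"ay":0,"az":0,"jaw":-1},{"tx":0,"ty":0,"tz":-0.001,"ax":0,"ay":0,"az":0,"jaw":-1}]'
python3 -m handwheel '[{"tx":0,"ty":0,"tz":-0.001,"ax":0,"ay":0,"az":0,"jaw":-1},{"tx":0,"ty":0,"tz":-0.001,"ax":0,"ay":0,"az":0,"jaw":-1},{"tx":0,"ty":0,"tz":-0.001,"ax":0,"ay":0,"az":0,"jaw":-1},{"tx":0,"ty":0,"tz":-0.001,"ax":0,"ay":0,"az":0,"jaw":-1},{"tx":0,"ty":0,"tz":-0.001,"ax":0,"ay":0,"az":0,"jaw":-1},{"tx":0,"ty":0,"tz":-0.001,"ax":0,"ay":0,"az":0,"jaw":-1},{"tx":0,"ty":0,"tz":-0.001,"ax":0,"ay":0,"az":0,"jaw":-1},{"tx":0,"ty":0,"tz":-0.001,"ax":0,"ay":0,"az":0,"jaw":-1},{"tx":0,"ty":0,"tz":0,"ax":0,"ay":0,"az":0,"jaw":-1},{"tx":0,"ty":0,"tz":0,"ax":0,"ay":0,"az":0,"jaw":-1}]'
```

```text
time: 24.1
ee_pos: [0.5092, -0.0577, 0.0751]
tcp_rot: [179.9, -0.2, 67.6]
wrist_force: [3.3, 4.2, 7.0]
opening: 0.0005
grasp_force: 3.3
time: 25.35
ee_pos: [0.5078, -0.0585, 0.0817]
tcp_rot: [-180.0, 0.0, 67.6]
wrist_force: [0.1, 0.6, 0.2]
opening: 0.0002
grasp_force: 0.0
```

Unloaded and clear of the pedal. I'll back away upwards and check.

```bash
python3 -m handwheel '[{"tx":0,"ty":0,"tz":-0.01,"ax":0,"ay":0,"az":0,"jaw":-1},{"tx":0,"ty":0,"tz":-0.03,"ax":0,"ay":0,"az":0,"jaw":-1},{"tx":0,"ty":0,"tz":-0.04,"ax":0,"ay":0,"az":0,"jaw":-1},{"tx":0,"ty":0,"tz":-0.04,"ax":0,"ay":0,"az":0,"jaw":-1},{"tx":-0.03,"ty":0,"tz":-0.02,"ax":0,"ay":0,"az":0,"jaw":-1},{"tx":-0.04,"ty":0,"tz":0,"ax":0,"ay":0,"az":0,"jaw":-1},{"tx":-0.04,"ty":0,"tz":0,"ax":0,"ay":0,"az":0,"jaw":-1},{"tx":-0.03,"ty":0,"tz":0,"ax":0,"ay":0,"az":0,"jaw":-1},{"tx":0,"ty":0,"tz":0,"ax":0,"ay":0,"az":0,"jaw":-1},{"tx":0,"ty":0,"tz":0,"ax":0,"ay":0,"az":0,"jaw":-1}]'
python3 -c "
from h import *
c=snap('top');save(c,'end.png',(160,60,480,280),2.5)"
```

```text
time: 26.6
ee_pos: [0.4547, -0.1877, 0.2222]
tcp_rot: [180.0, -0.0, 67.6]
wrist_force: [0.1, 0.0, 0.7]
opening: 0.0002
grasp_force: 0.0
```

View pics/end.png

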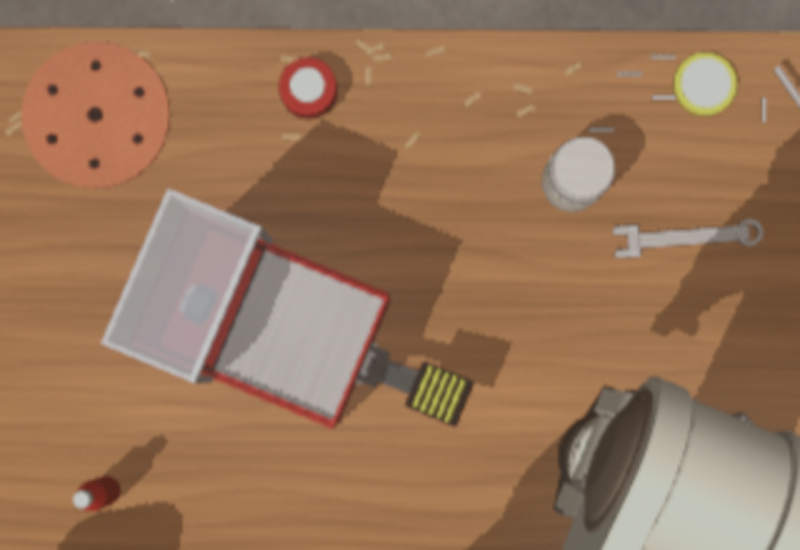

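The lid is shut, around (300,330), and the pedal is up at (440,393). The nut lies in the bin under the hood at (198,300). The tin, glue and spanner are untouched.

```bash
python3 -c "
from workcell import workorder
print(workorder.job_done())"
```

```text
the job is handed in; nothing more can be done
None
```

The job is handed in at about 27 s: the worn nut is in the scrap bin under the hood, the lid was eased shut, the pedal was held on its stop at about 20 N, and the tin, glue and spanner were left where they were.

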